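# Seat the filter module on the jig's locating dowel

## Robot

A 6-joint arm with a two-finger parallel gripper is mounted at the origin on the work surface. World frame = base frame: x ahead of the robot, y to its left, z up, the work surface at z = 0. Lengths are in m, angles in rad, forces in N, time in s.
With the tool pointing down it reaches from about 0.25 to 0.775 m from the base axis. Payload 4 kg.
Tool frame: the origin (TCP) lies midway between the tips of the shut fingers; the grasp point (between the pads) lies grip_point_offset behind it (grip_point_offset is the distance from the TCP to the grasp point, in m); z points along the fingers, y is the line along which they close (so a half turn about z gives the same grasp; the last joint's range is limited). The gripper opens to 94 mm and grips with 3 to 60 N. Pads are 16 mm wide; open, the fingers measure 119 mm over their backs; the gripper's body (75 mm by 177 mm) begins 78 mm behind the grasp point.
Start: joints at [1.211, 0.087, 1.371, -0, 1.684, -0.103], TCP at [0.14, 0.532, 0.206] pointing down, gripper open.
Joint ranges: [-3.1, 3.1], [-0.76, 2.03], [0.27, 2.55], [-1.08, 4.22], [0.17, 2.65], [-2.57, 2.57]. Speed limits (rad/s): [2.79, 2.79, 3.14, 3.14, 3.14, 3.14].

## Interface

Orientations are given as [roll, pitch, yaw] about the fixed x, y, z axes, in that order (R = Rz(yaw) Ry(pitch) Rx(roll)).
In Python, from bench import * gives the robot as it stands. The module is installed in compiled form; this text tells all that it offers.
- The arm moves only by the tool apply_moves, never from a script. Its argument "commands" is a list of rows, each a list of 7 numbers: the turn, a rotation vector about the world's x, y, z in rad, then the shift along the world's x, y, z in m, then the opening in per cent of the stroke, from 0 (shut) to 100 (fully open). In form: [[ax, ay, az, x, y, z, jaw], ...]. A call has exactly 5 rows; each row is the pose to reach, as a shift and turn from the pose commanded when the call began; what a row does not reach only later rows make up. A row lasts 1/10 s, in which the tool goes at most 50 mm and 8.59 degrees, less where a joint would pass 70% of its speed; a pose out of reach is approached as far as the arm can. A call with a gripper value outside its range is refused whole. The fingers move at their own pace and stop on an object; the grip force is fixed at half the most. Time passes only in rows, so rows that repeat a pose let the fingers close, or fill a call up. It gives the time, the measured TCP pose, the force, the opening and the grip force at its end, in the units of the state.
- get_obs(): the state, without advancing time (a new reading comes with each control period).
- snapshot(name): name is "scene" or "top"; returns a dict with "pixels" (384x512x3 uint8, red, green, blue), "vertical_fov" (degrees; the focal length in pixels is half the picture's height over the tangent of half this angle, whatever the lens; pixels are square), "cx", "cy" (the principal point, pixels), "rvec" (rotation vector, rad) and "tvec" (3), from world to camera coordinates, as OpenCV has them. Camera axes: x right, y down, z forward; pixel columns grow to the right and rows downward; lengths in m; the calibration is good to about 2 mm. A picture is of the moment at which its call begins. There is no depth.
- close_job(): hands the job in; it is judged then, once.
Trained networks look in the newest picture that a camera, given by its name, has taken for a name from the list of things; names that differ only in an ending like _2 or _b are one class to them, and where a whole thing is asked for, a point or a joint stands for the part that bears it (a point fixed in the world has none). Each returns a list of dicts, best first, with "score" (0 to 1); they miss things now and then, are a little off and sometimes report something else, mostly with a low value. They report only what shows in the picture. A call takes as long as a camera call. They do not tell look-alikes from the thing itself.
- masks_of(camera, query): "mask" (384x512 bool, what is visible of it) and "extent" ([left, top, right, bottom] in pixels, round what is visible of it).
- place_of(camera, query): "pixel" ([column, row] in pixels: a listed point, or the origin of a listed thing).
The state is a dict: "time": time; "joint_positions": joint angles; "qvel": joint speeds; "joint_torque": joint torques, N m; "tool_pos": TCP position; "ee_rot": TCP orientation; "wrist_force": force on the tool from outside, world axes, zero at the start; "wrist_torque": the same for the moment, N m; "width": finger opening in m; "finger_force": force on a finger pad.
Only numpy, scipy, OpenCV 4.12 (cv2) and the standard library are available. Lean on these libraries where they do the work, as an engineer would, in place of code of your own. Each camera call takes 0.05 s, during which the arm holds its last target. There are 200 camera calls.

## Task

Put the flanged filter module on the alignment jig with one long edge of its flange along the fence and the whole flange over the jig, and nudge it gently along the fence until the hole drops over the dowel and the flange lies flat and flush on the jig. The dowel may be clamped anywhere along its slot, so feel for it and press and push only lightly; carry the module down, do not drop it, leave it there released, and leave everything else on the bench alone.

Things in the scene. Friction and masses are not known exactly. Their poses are not given: they have to be found in the camera images.
- module: Loose filter module, 0.25 to 0.5 kg: a cast aluminium box, 40 (x) x 56 (y) x 45 (z) mm, standing on a flat aluminium flange, 70 (x) x 154 (y) x 5 (z) mm. Origin: centre of the flange's underside; z up. The box's middle is at y = -35 mm; the bare +y end of the flange has the hole. A brass coax stub is on the box's -y face. It starts flat on the bench, hole end roughly towards the robot.
- module_hole (a point): Centre of the module's only hole, at the flange's underside: round, 11 mm across, right through the 5 mm flange; 33 mm along +y from the module's origin.
- module_box (a point): Centre of the module's box: 35 mm along -y from the module's origin, 27.5 mm above the flange's underside. Good to grasp across the box's 40 mm width, fingertips 17 mm or more above the flange's underside so that they clear the fence.
- jig: Alignment jig fixed to the bench: dark steel base plate, 115 (x) x 200 (y) x 12 (z) mm. Origin: centre of its underside. A bright steel fence, 12 mm thick, 15 mm tall above the base, runs along its whole +x edge (away from the robot). The module belongs here with its axes in the jig's directions: hole end towards +y.
- jig_fence (a point): Middle of the fence face along which the flange's edge slides, at the base's top: the plane jig x = 45.5 mm. With the flange against it, the hole is in line with the dowel's slot to within 0.5 mm.
- jig_slot (a point): Middle of the dowel's slot, on the base's top: jig x = 10, y = 33, z = 12 mm. A steel dowel, 8 mm across, stands 8 mm above the base's top (the top 1 mm tapers to 6 mm across). It is clamped fast somewhere along the slot, up to 18 mm from this point towards the jig's +y or -y; just where is not measured.
- spare_box: Bystander, loose: cast aluminium box without a flange, 62 x 102 x 41 mm. Origin: centre of its underside.
- cover: Bystander, loose: flat aluminium box cover, 62 x 102 x 5 mm, no hole through it. Origin: centre of its underside.
- driver: Bystander, loose: screwdriver lying down.
- spool: Bystander, loose: grey spool, 60 mm across, 40 mm tall. Origin: centre of its underside.
- adaptor: Bystander, loose: small steel coax adaptor standing up, 22 mm across, 28 mm tall. Origin: centre of its underside.
- meter: Bystander, loose: black handheld meter lying down, 150 x 75 x 38 mm. Origin: centre of its underside.
Not all that is in view belongs to the job. Leave any purple look-alike of the module alone. Leave any red look-alike of the jig alone.

How it is judged:
On the way, in this order (a step that is already met when the one before it is completed fails the run):
1. the module is carried over the jig: its hole within 80 mm of the slot's middle, its underside 15 mm or more above the jig's top (horizontal distance between module_hole and jig_slot below 0.08 m and z of module_hole in the frame of jig_slot above 0.015 m), for 0.05 s.
2. the hole is over the dowel and the flange is down on the jig (horizontal distance between module_hole and jig_slot below 0.021 m and z of module_hole in the frame of jig_slot below 0.002 m and angle between module's own z axis and vertical below 0.04 rad), for 0.2 s.
At the end, for the whole second after the job is handed in: The module is released and at rest on the jig, hole over the dowel (within 21 mm of the slot's middle), flush (underside within 1.5 mm of the jig's top at the hole, tilt under 0.03 rad), long edge within 0.06 rad of the fence's direction, whole flange over the jig (horizontal distance between module_hole and jig_slot below 0.021 m and z of module_hole in the frame of jig_slot between -0.002 and 0.0015 m and angle between module's own z axis and vertical below 0.03 rad and angle between the y axis of module and the y axis of jig, either way round below 0.06 rad and y of module in the frame of jig between -0.024 and 0.024 m and linear speed of module below 0.01 m/s and contact force between the fingers and module below 0.1 N); the robot touches nothing.
It fails at once if the module is pressed or pushed against the jig (base, fence or dowel) with more than 30 N (contact force between module and jig above 30 N).
It fails at once if the module is dropped: it moves faster than 0.4 m/s while the fingers do not touch it (contact force between the fingers and module below 0.05 N and linear speed of module above 0.4 m/s).
It fails at once if a bystander is moved by more than 20 mm (distance of any of spare_box, cover, driver, spool, adaptor, meter from where it was at the start of the episode above 0.02 m).
It also fails if it takes over 58 s, if anything falls off the work surface, if the arm or the gripper's body presses on something with over 40 N, if the wrist force passes 120 N, or if a joint passes its speed limit or range.

## Working session

There is one attempt and no reset: what is moved stays moved. The work goes in short steps, Python scripts to look and compute and a tool call to move; the robot and the scene stay as the last step left them, time stands still between calls to the robot, and variables do not carry over. Pictures are saved under pics/ and viewed, at most 10 in all, crops included, and the job is handed in when it is done.

Besides the shell and the picture viewer there is one more tool, called after ">>>" as a command line: name --pt "numbers of a row" for each row, then --argument value for the rest. apply_moves: Moves the arm, as the interface text tells. Its arguments: {"type":"object","properties":{"commands":{"type":"array"}},"required":["commands"]}

```bash
mkdir -p pics; cat > h.py <<'E'
from bench import *
import numpy as np, cv2
def snap(n):
    s=snapshot(n); h=s["pixels"].shape[0]
    f=h/2/np.tan(np.radians(s["vertical_fov"])/2)
    s["K"]=np.array([[f,0,s["cx"]],[0,f,s["cy"]],[0,0,1.]]); s["R"]=cv2.Rodrigues(np.array(s["rvec"],float))[0]; s["t"]=np.array(s["tvec"],float).ravel()
    return s
def at_z(s,px,z):
    d=s["R"].T@np.linalg.inv(s["K"])@np.array([px[0],px[1],1.]); c=-s["R"].T@s["t"]
    return c+d*(z-c[2])/d[2]
def proj(s,P):
    return cv2.projectPoints(np.array(P,float).reshape(-1,1,3),np.array(s["rvec"],float),s["t"],s["K"],None)[0][:,0]
E
python3 - <<'E'
from h import *
o=get_obs(); print(o)
ims=[]
for n in ("top","scene"):
    s=snap(n); cv2.imwrite(f"pics/{n}0.png",cv2.resize(s["pixels"][:,:,::-1],(800,600),interpolation=cv2.INTER_CUBIC))
    print(n,"cam",-s["R"].T@s["t"],s["vertical_fov"])
    for q,z in (("module_hole",.0),("module_box",.0275),("module",0),("jig_fence",.012),("jig_slot",.012),("jig",0)):
        for d in place_of(n,q)[:3]: print(q,np.round(d["score"],2),np.round(d["pixel"],1),np.round(at_z(s,d["pixel"],z),4))
E
```

```text
{'time': 0.0, 'joint_positions': array([ 1.21087345e+00,  8.79311881e-02,  1.37223033e+00,  2.51074279e-05,
        1.68362631e+00, -1.03123974e-01]), 'qvel': array([-2.27349016e-03,  2.19923653e-04,  9.38783429e-04,  3.78731429e-04,
       -1.23888411e-03, -3.03403834e-05]), 'joint_torque': array([ 1.22718331e-03, -3.40189576e+01, -3.02424431e+01,  7.18302839e-02,
        3.31487751e-02, -1.52831631e-04]), 'tool_pos': array([0.13950506, 0.53144178, 0.20432935]), 'ee_rot': array([-3.13941171e+00, -2.50795760e-04,  2.88479628e+00]), 'wrist_force': array([0.49888752, 0.00716018, 0.28392514]), 'wrist_torque': array([-0.00055605, -0.02456355,  0.0262278 ]), 'finger_force': 0.0, 'width': 0.0939362798965989}
top cam [0.12035378 0.0628462  1.50468495] 48.250648905602745
module_hole 0.91 [196.3 169.1] [0.4982 0.2799 0.    ]
module_hole 0.84 [152.8 119.6] [0.6877 0.4469 0.    ]
module_hole 0.22 [186.8 150.3] [0.569  0.3166 0.    ]
module_box 0.94 [137.5 124.8] [0.6575 0.4946 0.0275]
module_box 0.59 [187.3 150.1] [0.5615 0.3102 0.0275]
module_box 0.38 [247.3 156.6] [0.5371 0.0948 0.0275]
modul
[... 403 characters left out ...]
 0.    ]
scene cam [ 1.00796694 -0.66680599  1.03869189] 43.87433710865314
module_hole 0.95 [299.5 172.8] [0.4924 0.2791 0.    ]
module_hole 0.75 [383.6 170.1] [0.696  0.4493 0.    ]
module_hole 0.4 [279.5 218.1] [0.5479 0.089  0.    ]
module_box 0.7 [325.  170.2] [0.5618 0.3108 0.0275]
module 0.91 [317.4 173.7] [0.539  0.3095 0.    ]
module 0.73 [379.9 163.7] [0.6734 0.469  0.    ]
jig_fence 0.8 [242.6 299.9] [ 0.6303 -0.1898  0.012 ]
jig_fence 0.68 [ 85.3 256.7] [ 0.2229 -0.3376  0.012 ]
jig_slot 0.78 [ 87.3 240.6] [ 0.1853 -0.2996  0.012 ]
jig_slot 0.58 [243.8 285.3] [ 0.6073 -0.1552  0.012 ]
jig 0.81 [226.1 296.7] [ 0.5877 -0.2019  0.    ]
jig 0.68 [ 74.8 250. ] [ 0.174  -0.3364  0.    ]
```

View pics/top0.png

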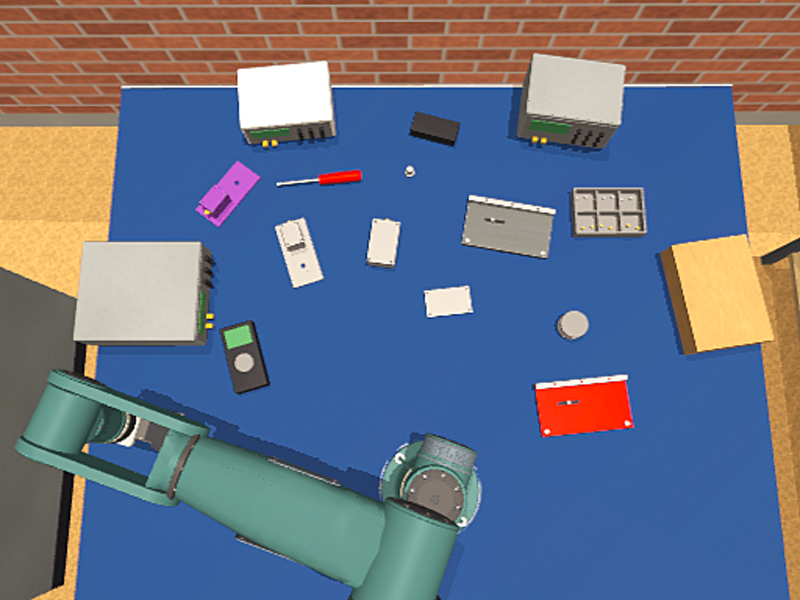

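View pics/scene0.png

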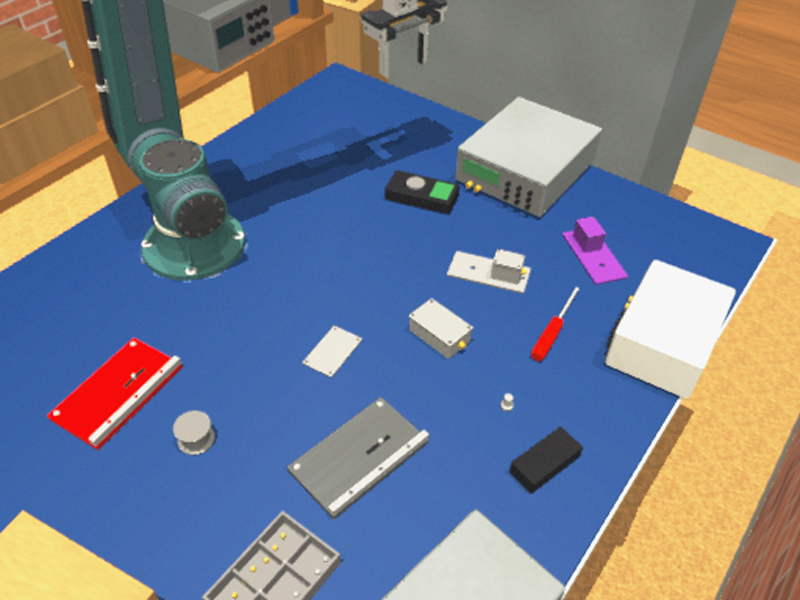

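The top view shows the real grey module at about (298,252) and the grey jig at about (508,226), with the slot at about (494,220). The purple and red ones are the look-alikes. Next I'll fit silhouettes of the module and jig in both cameras.

```bash
cat >> h.py <<'E'
from scipy.optimize import minimize
def boxpts(cx,cy,sx,sy,z0,z1): return np.array([[cx+a*sx/2,cy+b*sy/2,z] for a in(-1,1) for b in(-1,1) for z in(z0,z1)])
MOD=[boxpts(0,0,.07,.154,0,.005),boxpts(0,-.035,.04,.056,.005,.05)]
JIG=[boxpts(0,0,.115,.2,0,.012),boxpts(.0515,0,.012,.2,.012,.027)]
def place(p,P,z=0):
    c,s=np.cos(p[2]),np.sin(p[2]); return np.c_[P[:,0]*c-P[:,1]*s+p[0],P[:,0]*s+P[:,1]*c+p[1],P[:,2]+z]
def render(s,parts,p,z=0,k=6):
    m=np.zeros((384*k,512*k),np.uint8)
    for P in parts:
        q=((proj(s,place(p,P,z))+.5)*k-.5)
        cv2.fillConvexPoly(m,cv2.convexHull(np.round(q).astype(np.int32)),255)
    return cv2.resize(m,(512,384),interpolation=cv2.INTER_AREA)/255.
def fit(views,parts,p0,z=0):
    sc=np.array([.005,.005,.05])
    f=lambda u:sum(np.abs(render(s,parts,p0+u*sc,z)-m).sum() for s,m in views)
    r=minimize(f,np.zeros(3),method="Nelder-Mead",options=dict(initial_simplex=np.array([[0,0,0],[1,0,0],[0,1,0],[0,0,1.]])*2-.5,xatol=.02,fatol=.2))
    return p0+r.x*sc,r.fun,sum(m.sum() for _,m in views)
def mask_near(s,n,q,xyz):
    u=proj(s,[xyz])[0]
    c=[d for d in masks_of(n,q) if d["extent"][0]-3<u[0]<d["extent"][2]+3 and d["extent"][1]-3<u[1]<d["extent"][3]+3]
    return c[0]["mask"].astype(float) if c else None
E
python3 - <<'E'
from h import *
V={n:snap(n) for n in("top","scene")}
for nm,parts,p0 in(("module",MOD,np.array([.53,.295,2.0])),("jig",JIG,np.array([.588,-.19,-.146]))):
    vs=[]
    for n,s in V.items():
        m=mask_near(s,n,nm,[p0[0],p0[1],.01])
        if m is None: print(nm,n,"none"); continue
        vs.append((s,m)); print(nm,n,fit([(s,m)],parts,p0))
    p=fit(vs,parts,p0); print(nm,"both",p); np.save(nm+".npy",p[0])
J=np.load("jig.npy"); ims=[]
for n,s in V.items():
    u=proj(s,place(J,np.array([[.01,.033,.012]])))[0]; print(n,"slot px",u)
    a=[int(u[0])-40,int(u[1])-30]; im=s["pixels"][a[1]:a[1]+60,a[0]:a[0]+80,::-1]
    im=cv2.resize(im,None,fx=8,fy=8,interpolation=cv2.INTER_CUBIC)
    for y in(-.018,0,.018):
        q=proj(s,place(J,np.array([[.01,.033+y,.012]])))[0]-a; cv2.circle(im,tuple(np.round((q+.5)*8).astype(int)),2,(0,0,255),-1)
    ims.append(cv2.resize(im,(400,300)) if 0 else im)
cv2.imwrite("pics/slot.png",cv2.resize(np.hstack(ims),(800,300),interpolation=cv2.INTER_AREA))
E
```

```text
module top (array([0.52584049, 0.30061546, 1.89454717]), np.float64(41.45882352941177), np.float64(824.0))
module scene (array([0.52637789, 0.29675815, 1.90119988]), np.float64(56.92156862745098), np.float64(999.0))
module both (array([0.52596507, 0.29865939, 1.89967926]), np.float64(125.86666666666666), np.float64(1823.0))
jig top (array([ 0.58517939, -0.18314931, -0.17879272]), np.float64(61.63137254901961), np.float64(1826.0))
jig scene (array([ 0.58494047, -0.18702646, -0.17853563]), np.float64(105.2156862745098), np.float64(3386.0))
jig both (array([ 0.58467246, -0.18580833, -0.18325834]), np.float64(194.89803921568625), np.float64(5212.0))
top slot px [316.21032454 140.83942736]
scene slot px [241.64053596 283.88709586]
```

View pics/slot.png

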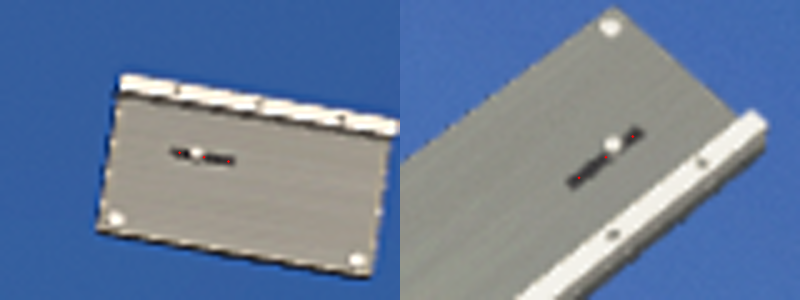

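Dowel seen in both crops: top crop (197,154), scene crop (612,145). That puts it about +5 to +7 mm along the slot. I'm moving now, in y first to stay clear of the instrument at the left.

>>> apply_moves --pt "0 0 0.1 0.02 -0.045 0 100" --pt "0 0 0.2 0.04 -0.09 0 100" --pt "0 0 0.3 0.07 -0.13 0 100" --pt "0 0 0.4 0.11 -0.16 0 100" --pt "0 0 0.5 0.15 -0.18 0 100"

```text
time: 1.5
tool_pos: [0.2905, 0.3502, 0.2062]
ee_rot: [3.141, 0.002, -2.894]
wrist_force: [-0.2, 1.4, 0.4]
width: 0.0941
finger_force: 0.0
```

>>> apply_moves --pt "0 0 0.083 0.048 -0.01 0 100" --pt "0 0 0.083 0.096 -0.02 0 100" --pt "0 0 0.083 0.144 -0.03 0 100" --pt "0 0 0.083 0.19 -0.037 0 100" --pt "0 0 0.083 0.235 -0.042 0 100"

```text
time: 2.0
tool_pos: [0.5267, 0.3091, 0.2056]
ee_rot: [3.141, 0.0, -2.816]
wrist_force: [0.2, -0.4, -0.1]
width: 0.0935
finger_force: 0.0
```

>>> apply_moves --pt "0 0 0 0.035 0 -0.03 100" --pt "0 0 0 0.035 0 -0.07 100" --pt "0 0 0 0.035 0 -0.1 100" --pt "0 0 0 0.035 0 -0.1 100" --pt "0 0 0 0.035 0 -0.1 100"

```text
time: 2.5
tool_pos: [0.5596, 0.31, 0.1056]
ee_rot: [3.142, -0.001, -2.815]
wrist_force: [-0.9, 0.4, 0.5]
width: 0.0939
finger_force: 0.0
```

>>> apply_moves --pt "0 0 0 0 0 -0.03 100" --pt "0 0 0 0 0 -0.06 100" --pt "0 0 0 0 0 -0.083 100" --pt "0 0 0 0 0 -0.083 60" --pt "0 0 0 0 0 -0.083 40"

```text
time: 3.0
tool_pos: [0.561, 0.3108, 0.0253]
ee_rot: [3.141, 0.004, -2.815]
wrist_force: [0.4, -0.0, 0.5]
width: 0.0815
finger_force: 0.0
```

>>> apply_moves --pt "0 0 0 0 0 0 30" --pt "0 0 0 0 0 0 20" --pt "0 0 0 0 0 0 20" --pt "0 0 0 0 0 0 20" --pt "0 0 0 0 0 0 20"

```text
time: 3.5
tool_pos: [0.5598, 0.31, 0.0228]
ee_rot: [3.142, 0.0, -2.815]
wrist_force: [0.4, -1.1, -0.2]
width: 0.0412
finger_force: 2.0
```

>>> apply_moves --pt "0 0 0 0 0 0 0" --pt "0 0 0 0 0 0 0" --pt "0 0 0 0 0 0.01 0" --pt "0 0 0 0 0 0.03 0" --pt "0 0 0 0 0 0.06 0"

```text
time: 4.0
tool_pos: [0.5573, 0.3092, 0.0796]
ee_rot: [-3.141, -0.008, -2.815]
wrist_force: [0.2, 0.3, -3.1]
width: 0.04
finger_force: 30.0
```

>>> apply_moves --pt "0 0 0 0 0 0.04 0" --pt "0 0 0 0 0 0.08 0" --pt "0 0 0 0 0 0.08 0" --pt "0 0 0 0 0 0.08 0" --pt "0 0 0 0 0 0.08 0"

```text
time: 4.5
tool_pos: [0.5582, 0.3094, 0.1591]
ee_rot: [-3.141, -0.006, -2.815]
wrist_force: [-0.3, -1.0, -4.0]
width: 0.0397
finger_force: 30.0
```

>>> apply_moves --pt "0 0 -0.14 0.002 -0.036 0 0" --pt "0 0 -0.28 0.004 -0.072 0 0" --pt "0 0 -0.42 0.006 -0.108 0 0" --pt "0 0 -0.56 0.008 -0.144 0 0" --pt "0 0 -0.7 0.009 -0.18 0 0"

```text
time: 5.0
tool_pos: [0.5669, 0.1284, 0.1588]
ee_rot: [-3.139, -0.006, 2.762]
wrist_force: [1.4, -0.2, -3.8]
width: 0.0395
finger_force: 30.0
```

>>> apply_moves --pt "0 0 -0.14 0.002 -0.036 0 0" --pt "0 0 -0.28 0.004 -0.072 0 0" --pt "0 0 -0.42 0.006 -0.108 0 0" --pt "0 0 -0.56 0.008 -0.144 0 0" --pt "0 0 -0.7 0.009 -0.18 0 0"

```text
time: 5.5
tool_pos: [0.5759, -0.0511, 0.1588]
ee_rot: [-3.137, -0.004, 2.062]
wrist_force: [0.8, -0.5, -3.1]
width: 0.0399
finger_force: 30.0
```

>>> apply_moves --pt "0 0 -0.14 0.002 -0.036 0 0" --pt "0 0 -0.28 0.004 -0.072 0 0" --pt "0 0 -0.42 0.006 -0.108 0 0" --pt "0 0 -0.56 0.008 -0.144 0 0" --pt "0 0 -0.677 0.008 -0.166 0 0"

```text
time: 6.0
tool_pos: [0.5839, -0.2182, 0.1584]
ee_rot: [-3.135, -0.001, 1.383]
wrist_force: [-0.8, 1.0, -3.6]
width: 0.0402
finger_force: 30.0
```

>>> apply_moves --pt "0 0 0 0 0 -0.02 0" --pt "0 0 0 0 0 -0.04 0" --pt "0 0 0 0 0 -0.06 0" --pt "0 0 0 0 0 -0.08 0" --pt "0 0 0 0 0 -0.08 0"

```text
time: 6.5
tool_pos: [0.5813, -0.214, 0.0749]
ee_rot: [-3.128, -0.004, 1.391]
wrist_force: [-0.9, 1.0, -4.8]
width: 0.0399
finger_force: 30.0
```

```bash
cat > look.py <<'E'
from h import *
import sys
o=get_obs(); print(np.round(o["tool_pos"],4),np.round(o["ee_rot"],4),np.round(o["wrist_force"],2),np.round(o["wrist_torque"],2),o["time"])
z=float(o["tool_pos"][2])-.0225 if len(sys.argv)<3 else float(sys.argv[2])
J=np.array([.5848,-.186,-.180]); T=np.array(o["tool_pos"]); vs=[]; ims=[]
yaw=o["ee_rot"][2]-np.pi/2
p0=np.r_[(T[:2]+.035*np.array([-np.sin(yaw),np.cos(yaw)])),yaw]; print("pred",p0,"z",z)
def injig(p):
    c,s=np.cos(J[2]),np.sin(J[2]); d=p[:2]-J[:2]; return np.round([1e3*(c*d[0]+s*d[1]),1e3*(-s*d[0]+c*d[1]),p[2]-J[2]],3)
print("pred in jig mm",injig(p0))
for n in("top","scene"):
    s=snap(n)
    for q,zz in(("module_hole",z),("jig_slot",.012)):
        for d in place_of(n,q)[:2]: print(n,q,round(d["score"],2),injig(np.r_[at_z(s,d["pixel"],zz)[:2],J[2]])[:2])
    u=proj(s,[[p0[0],p0[1],z]])[0]; a=(u-[40,30]).astype(int); im=s["pixels"][a[1]:a[1]+60,a[0]:a[0]+80,::-1]
    im=cv2.resize(im,(640,480),interpolation=cv2.INTER_CUBIC)
    for P,zz,col in((MOD[0],z,(0,0,255)),):
        for zi in(0.,.005):
            Q=P[P[:,2]==zi][[0,1,3,2]]; q=proj(s,place(p0,Q,zz))-a; cv2.polylines(im,[np.round((q+.5)*8).astype(np.int32)],True,col if zi else (0,255,255),1)
    for y in(-.018,.006,.018):
        q=proj(s,place(J,np.array([[.01,.033+y,.012]])))[0]-a; cv2.circle(im,tuple(np.round((q+.5)*8).astype(int)),2,(0,255,0),-1)
    ims.append(im)
cv2.imwrite("pics/"+sys.argv[1]+".png",cv2.resize(np.hstack(ims),(800,300),interpolation=cv2.INTER_AREA))
E
python3 look.py a
```

```text
[ 0.5813 -0.214   0.0749] [-3.1279 -0.0037  1.3907] [-0.95  1.   -4.81] [-0.1   0.13  0.02] 6.5
pred [ 0.58755737 -0.17958015 -0.18014232] z 0.052423577603543665
pred in jig mm [ 1.563  6.81  -0.   ]
top module_hole 0.72 [10.4   39.529]
top jig_slot 0.81 [-366.939 -181.999]
top jig_slot 0.63 [ 9.304 39.684]
scene module_hole 0.85 [ 27.34  593.404]
scene module_hole 0.61 [-7.228 37.953]
scene jig_slot 0.88 [14.979 35.548]
scene jig_slot 0.57 [-362.036 -191.993]
```

View pics/a.png

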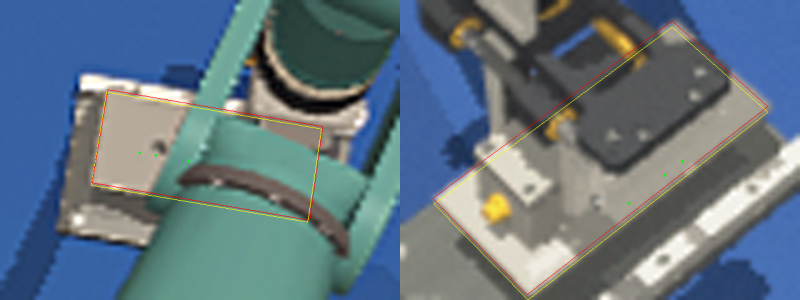

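The module hangs as predicted: the outline matches in both views and the hole shows at (160,147) in the top crop. Next is the shift to the -y side of the dowel, lowering while clear of the fence.

>>> apply_moves --pt "0 0 0 -0.001 -0.005 0 0" --pt "0 0 0 -0.002 -0.01 -0.008 0" --pt "0 0 0 -0.002 -0.01 -0.016 0" --pt "0 0 0 -0.002 -0.01 -0.022 0" --pt "0 0 0 -0.002 -0.01 -0.022 0"

```text
time: 7.3
tool_pos: [0.5825, -0.2255, 0.0583]
ee_rot: [-3.138, -0.001, 1.391]
wrist_force: [-0.6, -0.5, -2.9]
width: 0.0402
finger_force: 30.0
```

>>> apply_moves --pt "-0.01 0 0 0 0 0 0" --pt "-0.01 0 0 0 0 -0.002 0" --pt "-0.01 0 0 0 0 -0.004 0" --pt "-0.01 0 0 0 0 -0.006 0" --pt "-0.01 0 0 0 0 -0.006 0"

```text
time: 7.8
tool_pos: [0.5835, -0.2259, 0.0541]
ee_rot: [3.14, 0.01, 1.391]
wrist_force: [0.6, 0.1, -4.0]
width: 0.0398
finger_force: 30.0
```

>>> apply_moves --pt "0 0 0 0 0 -0.002 0" --pt "0 0 0 0 0 -0.004 0" --pt "0 0 0 0 0 -0.006 0" --pt "0 0 0 0 0 -0.008 0" --pt "0 0 0 0 0 -0.008 0"

```text
time: 8.3
tool_pos: [0.5834, -0.2259, 0.0459]
ee_rot: [3.141, 0.01, 1.391]
wrist_force: [-0.3, 0.1, -4.1]
width: 0.0394
finger_force: 30.0
```

>>> apply_moves --pt "0 0 0 0 0 0 0" --pt "0 0 0 0 0 -0.001 0" --pt "0 0 0 0 0 -0.002 0" --pt "0 0 0 0 0 -0.003 0" --pt "0 0 0 0 0 -0.003 0"

```text
time: 8.8
tool_pos: [0.5837, -0.226, 0.0436]
ee_rot: [3.14, 0.01, 1.391]
wrist_force: [-0.4, 0.8, -3.6]
width: 0.0398
finger_force: 30.0
```

>>> apply_moves --pt "0 -0.01 0 0.001 0 0 0" --pt "0 -0.01 0 0.002 0 0 0" --pt "0 -0.01 0 0.003 -0.001 0 0" --pt "0 -0.01 0 0.004 -0.001 0 0" --pt "0 -0.01 0 0.004 -0.001 0 0"

```text
time: 9.3
tool_pos: [0.5879, -0.2271, 0.0435]
ee_rot: [3.13, 0.008, 1.391]
wrist_force: [-0.1, -1.5, -4.3]
width: 0.0396
finger_force: 30.0
```

>>> apply_moves --pt "0 0 0 0.0005 0 0 0" --pt "0 0 0 0.001 0 0 0" --pt "0 0 0 0.0015 0 0 0" --pt "0 0 0 0.002 0 0 0" --pt "0 0 0 0.002 0 0 0"

```text
time: 9.8
tool_pos: [0.5886, -0.2271, 0.0434]
ee_rot: [3.133, 0.008, 1.391]
wrist_force: [-4.2, -1.6, -1.4]
width: 0.0399
finger_force: 30.0
```

>>> apply_moves --pt "0.004 0.004 0 0 0 0 0" --pt "0.008 0.008 0 0 0 0 0" --pt "0.008 0.008 0 0 0 -0.001 0" --pt "0.008 0.008 0 0 0 -0.002 0" --pt "0.008 0.008 0 0 0 -0.002 0"

```text
time: 10.3
tool_pos: [0.5888, -0.2271, 0.0424]
ee_rot: [3.141, 0.001, 1.391]
wrist_force: [-7.5, -0.3, 2.7]
width: 0.0399
finger_force: 30.0
```

```bash
python3 -c "
from h import *
for i in range(3): snapshot('top'); o=get_obs(); print(*[np.round(o[k],4) for k in('tool_pos','ee_rot','wrist_force','wrist_torque')])"
```

```text
[ 0.5888 -0.2271  0.0424] [3.1413e+00 1.5000e-03 1.3907e+00] [-7.7102 -0.1251  2.8708] [0.2276 1.5808 0.3074]
[ 0.5888 -0.227   0.0424] [3.1413e+00 1.4000e-03 1.3907e+00] [-7.826   0.5338  2.0036] [0.1981 1.6663 0.3418]
[ 0.5888 -0.227   0.0424] [3.1413e+00 1.5000e-03 1.3907e+00] [-6.8928 -0.5026  1.5622] [0.2127 1.6436 0.3153]
```

>>> apply_moves --pt "0 0 0 -0.001 0 0 0" --pt "0 0 0 -0.001 0.001 0 0" --pt "0 0 0 -0.001 0.002 0 0" --pt "0 0 0 0 0.003 0 0" --pt "0 0 0 0 0.003 0 0"

```text
time: 10.95
tool_pos: [0.5889, -0.2266, 0.043]
ee_rot: [3.14, 0.006, 1.39]
wrist_force: [-7.3, -4.8, 2.7]
width: 0.04
finger_force: 30.0
```

>>> apply_moves --pt "0 0 0 0 0.0005 0 0" --pt "0 0 0 0 0.001 0 0" --pt "0 0 0 0 0.0015 0 0" --pt "0 0 0 0 0.002 0 0" --pt "0 0 0 0 0.002 0 0"

```text
time: 11.45
tool_pos: [0.5891, -0.2252, 0.0431]
ee_rot: [3.139, 0.007, 1.39]
wrist_force: [-7.0, -6.4, 2.4]
width: 0.0397
finger_force: 30.0
```

>>> apply_moves --pt "0 0 0 -0.001 0 0 0" --pt "0 0 0 -0.0015 0.0005 0.0005 0" --pt "0 0 0 -0.0015 0.001 0.0005 0" --pt "0 0 0 -0.0015 0.0015 0.0005 0" --pt "0 0 0 -0.0015 0.002 0.0005 0"

```text
time: 11.95
tool_pos: [0.5895, -0.2201, 0.0426]
ee_rot: [3.136, 0.001, 1.39]
wrist_force: [-0.2, -2.0, -0.4]
width: 0.04
finger_force: 30.0
```

>>> apply_moves --pt "0 0 0 0 0.0005 0 0" --pt "0 0 0 0 0.001 0 0" --pt "0 0 0 0 0.0015 0 0" --pt "0 0 0 0 0.002 0 0" --pt "0 0 0 0 0.002 0 0"

```text
time: 12.45
tool_pos: [0.588, -0.2175, 0.0415]
ee_rot: [3.14, 0.001, 1.391]
wrist_force: [-0.0, -0.4, -3.6]
width: 0.0395
finger_force: 30.0
```

>>> apply_moves --pt "0 0 0 0.0005 0 0 0" --pt "0 0 0 0.001 0 -0.0005 0" --pt "0 0 0 0.001 0 -0.001 0" --pt "0 0 0 0.001 0 -0.0015 0" --pt "0 0 0 0.001 0 -0.0015 0"

```text
time: 12.95
tool_pos: [0.5891, -0.218, 0.0404]
ee_rot: [3.139, 0.002, 1.391]
wrist_force: [0.0, -0.1, -3.2]
width: 0.0396
finger_force: 30.0
```

>>> apply_moves --pt "0 0 0 0 0 -0.0005 0" --pt "0 0 0 0 0 -0.001 0" --pt "0 0 0 0 0 -0.0015 0" --pt "0 0 0 0 0 -0.002 0" --pt "0 0 0 0 0 -0.002 0"

```text
time: 13.45
tool_pos: [0.5891, -0.218, 0.0384]
ee_rot: [3.139, 0.002, 1.391]
wrist_force: [-0.2, 0.2, -4.1]
width: 0.0401
finger_force: 30.0
```

>>> apply_moves --pt "0 0 0 0 0 -0.0005 0" --pt "0 0 0 0 0 -0.001 0" --pt "0 0 0 0 0 -0.0015 0" --pt "0 0 0 0 0 -0.002 0" --pt "0 0 0 0 0 -0.002 0"

```text
time: 13.95
tool_pos: [0.5892, -0.218, 0.0364]
ee_rot: [3.139, 0.002, 1.391]
wrist_force: [1.2, -0.9, -2.9]
width: 0.0399
finger_force: 30.0
```

>>> apply_moves --pt "0 0 0 0 0 -0.0005 0" --pt "0 0 0 0 0 -0.001 0" --pt "0 0 0 0 0 -0.0015 0" --pt "0 0 0 0 0 -0.002 0" --pt "0 0 0 0 0 -0.002 0"

```text
time: 14.45
tool_pos: [0.5893, -0.218, 0.0349]
ee_rot: [3.139, 0.002, 1.391]
wrist_force: [0.1, -0.1, -1.6]
width: 0.0399
finger_force: 30.0
```

```bash
python3 look.py b 0.012
```

```text
[ 0.5893 -0.218   0.0349] [3.1389e+00 1.6000e-03 1.3908e+00] [ 0.05 -0.07 -1.59] [0.03 0.22 0.09] 14.45
pred [ 0.59553182 -0.18360764 -0.17999866] z 0.012
pred in jig mm [10.13   4.275  0.   ]
top module_hole 0.85 [-19.317 653.925]
top module_hole 0.67 [18.53  39.984]
top jig_slot 0.91 [ 4.497 36.384]
scene module_hole 0.82 [ 7.464 35.566]
scene module_hole 0.65 [  3.493 640.472]
scene jig_slot 0.96 [-377.716 -186.173]
scene jig_slot 0.8 [23.454 31.92 ]
```

View pics/b.png

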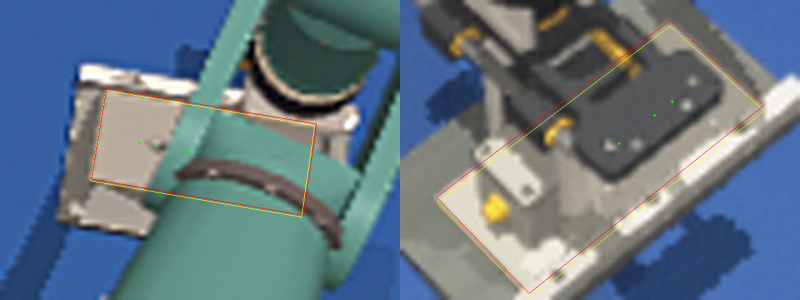

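The flange is down against the fence, and the dowel shows inside the hole at (157,147) in the top crop. I'll settle it slightly, release and retreat.

>>> apply_moves --pt "0 0 0 0 0 -0.0005 0" --pt "0 0 0 0 0 -0.0005 0" --pt "0 0 0 0 0 -0.0005 0" --pt "0 0 0 0 0 -0.0005 60" --pt "0 0 0 0 0 -0.0005 75"

```text
time: 15.25
tool_pos: [0.5898, -0.2182, 0.0339]
ee_rot: [3.138, 0.002, 1.391]
wrist_force: [0.2, 1.1, -0.5]
width: 0.0523
finger_force: 0.0
```

>>> apply_moves --pt "0 0 0 0 0 0 75" --pt "0 0 0 0 0 0 75" --pt "0 0 0 0 0 0 75" --pt "0 0 0 0 0 0.01 75" --pt "0 0 0 0 0 0.03 75"

```text
time: 15.75
tool_pos: [0.5879, -0.2174, 0.0627]
ee_rot: [-3.14, 0.001, 1.391]
wrist_force: [-0.3, -0.6, -0.1]
width: 0.0708
finger_force: 0.0
```

>>> apply_moves --pt "0 0 0 0 0 0.04 75" --pt "0 0 0 0 0 0.08 75" --pt "0 0 0 0 0 0.12 75" --pt "0 0 0 -0.04 0 0.14 75" --pt "0 0 0 -0.08 0 0.14 75"

```text
time: 16.25
tool_pos: [0.5108, -0.2191, 0.2094]
ee_rot: [3.13, 0.005, 1.392]
wrist_force: [-0.4, -0.7, 0.0]
width: 0.0701
finger_force: 0.0
```

>>> apply_moves --pt "0 0 0 -0.04 0.0 0 75" --pt "0 0 0 -0.08 0.0 0 75" --pt "0 0 0 -0.12 0.0 0 75" --pt "0 0 0 -0.16 0.0 0 75" --pt "0 0 0 -0.16 0.0 0 75"

```text
time: 16.75
tool_pos: [0.3462, -0.2178, 0.2053]
ee_rot: [3.138, 0.003, 1.388]
wrist_force: [0.1, 0.7, 1.0]
width: 0.0701
finger_force: 0.0
```

```bash
python3 - <<'E'
from h import *
J=np.array([.5848,-.186,-.180]); vs=[];ims=[]; p0=np.array([.5955,-.1836,-.18])
for n in("top","scene"):
    s=snap(n); m=mask_near(s,n,"module",[.5955,-.1836,.02])
    if m is not None: vs.append((s,m)); print(n,fit([(s,m)],MOD,p0,.012))
    for q in("module_hole",): print([(round(d["score"],2),at_z(s,d["pixel"],.012).round(4)) for d in place_of(n,q)])
    a=(proj(s,[[.5955,-.1836,.02]])[0]-[40,30]).astype(int); ims.append(cv2.resize(s["pixels"][a[1]:a[1]+60,a[0]:a[0]+80,::-1],(400,300),interpolation=cv2.INTER_CUBIC))
cv2.imwrite("pics/c.png",np.hstack(ims)); print(J,get_obs()["width"])
E
```

```text
[(0.64, array([0.6981, 0.4501, 0.012 ])), (0.6, array([ 0.6068, -0.1477,  0.012 ]))]
scene (array([ 0.59260949, -0.18521668, -0.17372398]), np.float64(133.96862745098036), np.float64(1572.0))
[(0.91, array([ 0.5941, -0.1512,  0.012 ])), (0.67, array([0.6989, 0.4433, 0.012 ])), (0.38, array([ 0.4122, -0.0473,  0.012 ]))]
[ 0.5848 -0.186  -0.18  ] 0.07061124697999764
```

View pics/c.png

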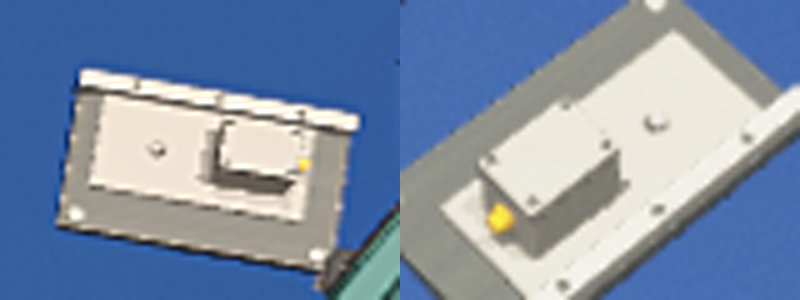

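The dowel stands inside the hole at (157,148) top and (655,123) scene. The flange lies flat and parallel at the fence, wholly over the jig, and the gripper is clear.

```bash
python3 -c "
from bench import *
print(close_job())"
```

```text
the job is handed in; nothing more can be done
None
```

The module lies flat on the jig along the fence with the dowel in its hole, released and with the gripper clear, as seen in the last pictures. I handed the job in at about 17 s; the hand-in call returned no verdict.

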